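Glue the red label holder into the paint shelf

ROBOT

A 6-joint arm with a two-finger parallel gripper is mounted at the origin on the work surface. World frame = base frame: x ahead of the robot, y to its left, z up, the work surface at z = 0. Lengths are in m, angles in rad, forces in N, time in s.
With the tool pointing down it reaches from about 0.35 to 0.775 m from the base axis. Payload 5.5 kg.
Tool frame: the origin (TCP) lies at the very end of the fingers, on their centre line; the grasp point (between the pads) lies 19 mm behind it; z points along the fingers, y is the line along which they close (so a half turn about z gives the same grasp; the last joint's range is limited). The gripper opens to 85 mm and grips with 20 to 120 N. Pads are 22 mm wide; open, the fingers measure 114 mm over their backs; the gripper's body (76 mm by 85 mm) begins 54 mm behind the grasp point. The pads swing forward as they close: fully open they stand 13 mm farther back than shut.
Start: joints at [-1.24, 0.313, 0.046, 1.304, 0, 1.431], TCP at [0.261, -0.512, 0.231] pointing down, gripper open.
Joint ranges: [-2.76, 2.76], [-0.86, 1.69], [-1.03, 1.26], [-2.2, 2.34], [-1.47, 1.5], [-3.14, 3.14]. Speed limits (rad/s): [2.57, 2.57, 3.14, 3.14, 3.14, 3.14].

INTERFACE

Orientations are given as a unit quaternion [w, x, y, z].
In Python, from workcell import get_state, read_camera, hand_in gives the robot as it stands.
- The arm moves only by the tool send_rows, never from a script. Its argument "increments" is a list of rows, each an object of numbers: "dx", "dy", "dz": the shift along the world's x, y, z in units of 25 mm (1.0 is 25 mm); "roll": the turn about the world's z in units of 8 degrees (1.0 is 8 degrees); "claw": the opening, from -1 (shut) to 1 (fully open). In form: [{"dx": .., "dy": .., "dz": .., "roll": .., "claw": ..}, ...]. A call has exactly 5 rows; each row is the pose to reach, as a shift and turn from the pose commanded when the call began; what a row does not reach only later rows make up. A row lasts 1/8 s, in which the tool goes at most 62.5 mm and 10.7 degrees, less where a joint would pass 70% of its speed; a pose out of reach is approached as far as the arm can. A call with a gripper value outside its range is refused whole. The fingers move at their own pace and stop on an object; "grip_force" is the grip in N (left out, the last holds). Time passes only in rows, so rows that repeat a pose let the fingers close, or fill a call up. It gives the time, the measured TCP pose, the force, the opening and the grip force at its end, in the units of the state.
- get_state(): the state, without advancing time (a new reading comes with each control period).
- read_camera(name): name is "side" or "top" or "wrist"; returns a dict with "image" (400x640x3 uint8, blue, green, red), "fx", "fy", "cx", "cy" (pixels), "world_to_cam" (4x4, takes a point from world to camera coordinates). Camera axes: x right, y up, looking along -z (the intrinsics and any distortion apply to the point x, -y, -z); pixel columns grow to the right and rows downward; lengths in m; the calibration is good to about 2 mm. A picture is of the moment at which its call begins. There is no depth.
- hand_in(): hands the job in; it is judged then, once.
The state is a dict: "clock": time; "joint_pos": joint angles; "qvel": joint speeds; "tau": joint torques, N m; "tcp_pos": TCP position; "orientation": TCP orientation; "wrist_force": force on the tool from outside, world axes, zero at the start; "ft_torque": the same for the moment, N m; "finger_gap": finger opening in m; "grip_force": force on a finger pad.
Only numpy, scipy, OpenCV 4.12 (cv2) and the standard library are available. Lean on these libraries where they do the work, as an engineer would, in place of code of your own. Each camera call takes 0.05 s, during which the arm holds its last target. There are 200 camera calls.

TASK

The red label for the paint shelf has to be glued in. Press the head of the glue pump all the way down and let it spring back up, so that glue runs to the label holder's foot; then lift the red label holder out of the glue trough and push its foot down behind the shelf's front lip until it is fully home, centred in front of the red paint pots, upright, square to the lip and with its label facing out from the shelf front. Finish still holding the label holder and pressing it firmly down so that the glue can grab, without having pushed aside or knocked over the other things on the table.

Things in the scene. Friction and masses are not known exactly. Their poses are not given: they have to be found in the camera images.
- pump_head (a joint): Blue head of the glue pump on a white bottle (65 mm across) that is fixed in its tray. Value in m: 0 = up, 0.016 = all the way down, a hard stop. A spring returns it: about 2 N to start, 6 N fully down.
- pump_top (a point): Centre of the pump head's flat round top, 33 mm across, 170 mm above the table when up; it moves down with the head. z up. The spout reaches 53 mm out along the point's +y, towards the label holder.
- glue_station: White fixed glue tray, 110 x 235 mm. Origin on the table; z up. Pump axis at y = -85 mm. The glue trough, a slot 7 mm wide, runs along y from -45 to 90 mm at x = 0, wall tops 30 mm above the table; the label holder stands in it with the same x and y directions as this body.
- holder: Red label holder, loose, about 45 g: upright grey block 10 mm thick (x), 64 wide (y), 46 tall, red top edge, red label on its -x face; under it a foot 5 thick, 50 wide, 16 tall, its last 4 mm tapered to 2.4 thick. Origin: centre of the foot's underside, z up; block from z 16 to 62 mm. Starts upright, origin 14 mm above the table. Grip from above across x, fingertips 20 mm or more above origin.
- label_face (a point): Centre of the holder's label face: 5 mm along -x and 39 mm up from the holder's origin. It looks roughly towards the robot at the start, and must look out of the shelf's front (-x of red_slot), also roughly towards the robot, when fitted.
- red_slot (a point): Where the holder's origin belongs: on the channel floor 58 mm above the table, in front of the red pots, the only bay without a label. y along the lip, -x out of the shelf front, z up. The back of the lip is 2.5 mm to the -x side; the lip is 3 mm thick, its top 14.5 mm above this point, so the holder's block, when home, clears it by 1.5 mm.
- shelf: Fixed low plywood paint shelf, 382 mm wide (y), front facing -x. Origin on the table below the back of the lip, mid-width. Three bays 110 mm apart; the blue and yellow ones already have a label block like the holder. Pot lids reach 104 mm above the table, from 50 mm behind the lip; end cheeks 85 mm high.
- grip_strip (a joint): Sprung steel strip along the channel, facing the lip's back; value in m, 0 at rest, grows to 0.005 as it is pushed away from the lip. At rest it leaves 3.5 mm, and about 7 mm at its bent-back mouth, so enter 0 to 1.5 mm to the +x side of red_slot. The 5 mm foot pushes it back about 1.5 mm: 1 to 3 N of downward push, before the hard floor is met.
- channel_floor: Black floor strip of the channel behind the lip, 370 mm along y, 15 mm wide; origin on its top at the back of the lip, middle of the shelf. Glue needs a firm press: aim for about 10 N down on the foot, kept up to the very end; a push that is only felt and then relaxed leaves too little.
- brush_jar: Loose glass jar with brushes, 72 mm across, 205 mm tall, origin under its centre.
- pan_set: Loose watercolour tin, 75 x 205 x 15 mm, origin under its centre.
- palette: Loose paper-plate palette, 170 mm across, 13 mm tall, origin under its centre.
- paint_tube: Loose green paint tube, lying along its x, 130 mm long, 28 mm across, origin under its middle.
- water_mug: Loose white mug, 76 mm across, 85 mm tall, origin under its centre.
- tape_roll: Loose yellow roll of tape lying flat, 90 mm across, 24 mm tall, origin under its centre.
There are look-alikes about, which are no part of the job. Of the things that look like the holder, the larger one is meant.

How it is judged:
On the way, in this order (a step that is already met when the one before it is completed fails the run):
1. the pump head is pressed all the way down (value of joint pump_head above 0.0135 m), for 0.05 s.
2. the pump head has sprung back up (value of joint pump_head below 0.003 m), for 0.05 s.
3. the label holder is lifted out of the glue trough in the gripper (height (world z) of holder above 0.04 m and contact force between the fingers and holder above 0.5 N), for 0.1 s.
At the end, for the whole second after the job is handed in: Foot behind the lip and on the channel floor (2.5 mm), within 12 mm of the red bay's centre, square to the lip (0.1 rad), upright (0.12 rad), label facing out; the gripper still holds it and presses it on the channel floor with over 4 N; pump head up (z of holder in the frame of red_slot between -0.003 and 0.0025 m and x of holder in the frame of red_slot between -0.003 and 0.004 m and y of holder in the frame of red_slot between -0.012 and 0.012 m and x of label_face in the frame of red_slot below 0.0005 m and angle between the y axis of holder and the y axis of red_slot, either way round below 0.1 rad and angle between holder's own z axis and vertical below 0.12 rad and contact force between holder and channel_floor above 4 N and contact force between the fingers and holder above 2 N and linear speed of holder below 0.02 m/s and value of joint pump_head below 0.003 m); the arm keeps its last pose, push and grip.
It fails at once if another thing on the table is shifted by more than 40 mm or knocked over (distance of any of brush_jar, pan_set, palette, paint_tube, water_mug, tape_roll from where it was at the start of the episode above 0.04 m or angle between any of brush_jar, water_mug's own z axis and vertical above 0.5 rad).
It also fails if it takes over 43 s, if anything falls off the work surface, if the arm or the gripper's body presses on something with over 40 N, if the wrist force passes 120 N, or if a joint passes its speed limit or range.

## Working session

There is one attempt and no reset: what is moved stays moved. The work goes in short steps, Python scripts to look and compute and a tool call to move; the robot and the scene stay as the last step left them, time stands still between calls to the robot, and variables do not carry over. Pictures are saved under pics/ and viewed, at most 10 in all, crops included, and the job is handed in when it is done.

Besides the shell and the picture viewer there is one more tool, called after "Emit:" as name(argument=value, ...), one argument or row to a line, values as JSON. send_rows: Moves the arm, as the interface text tells. Its arguments: {"type":"object","properties":{"increments":{"type":"array","items":{"type":"object","properties":{"dx":{"type":"number"},"dy":{"type":"number"},"dz":{"type":"number"},"roll":{"type":"number"},"claw":{"type":"number"}}}},"grip_force":{"type":"number"}},"required":["increments"]}

```bash
mkdir -p pics
cat > h.py <<'E'
import cv2, numpy as np, json
from workcell import get_state, read_camera, hand_in
def snap(n,name):
    c=read_camera(n); cv2.imwrite(f'pics/{name}.png',c['image']); np.savez(f'pics/{name}.npz',**{k:np.array(v) for k,v in c.items()}); return c
def load(name): return dict(np.load(f'pics/{name}.npz',allow_pickle=True))
def proj(c,P):
    P=np.atleast_2d(P); q=(c['world_to_cam']@np.c_[P,np.ones(len(P))].T).T
    return np.c_[c['cx']+c['fx']*q[:,0]/-q[:,2], c['cy']+c['fy']*-q[:,1]/-q[:,2]]
def atz(c,u,v,z):
    T=np.linalg.inv(c['world_to_cam']); d=T[:3,:3]@np.array([(u-c['cx'])/c['fx'],-(v-c['cy'])/c['fy'],-1]); o=T[:3,3]
    return o+d*(z-o[2])/d[2]
def tri(obs):
    A=np.zeros((3,3));b=np.zeros(3)
    for c,u,v in obs:
        T=np.linalg.inv(c['world_to_cam']); d=T[:3,:3]@np.array([(u-c['cx'])/c['fx'],-(v-c['cy'])/c['fy'],-1]); d/=np.linalg.norm(d); M=np.eye(3)-np.outer(d,d); A+=M;b+=M@T[:3,3]
    return np.linalg.solve(A,b)
E
python3 - <<'E'
from h import *
for n in('top','side'):
    c=snap(n,n+'0'); print(n,[k for k in c],c['fx'],c['cx'],c['cy'],np.linalg.inv(c['world_to_cam']).round(3))
print(get_state())
E
```

```text
top ['image', 'fx', 'fy', 'cx', 'cy', 'world_to_cam'] 516.1684329899504 320.49199408600435 195.39490928535503 [[ 0.015  0.998 -0.066  0.458]
 [-1.     0.015 -0.003 -0.013]
 [-0.002  0.066  0.998  1.407]
 [ 0.     0.     0.     1.   ]]
side ['image', 'fx', 'fy', 'cx', 'cy', 'world_to_cam'] 453.18762934019446 320.92099091796234 205.6397600590938 [[ 0.969  0.121 -0.215  0.266]
 [-0.247  0.455 -0.856 -1.117]
 [-0.006  0.882  0.471  0.747]
 [ 0.     0.     0.     1.   ]]
{'clock': 0.1, 'joint_pos': array([-1.23961814e+00,  3.13905124e-01,  4.50748874e-02,  1.30359040e+00,
       -1.12575249e-05,  1.43116838e+00]), 'qvel': array([ 8.34436265e-05, -1.04180813e-03,  2.15996935e-03,  1.10105679e-04,
        5.62914465e-04, -3.19838015e-04]), 'tau': array([ 2.35385363e-03, -4.81726670e+01,  2.99242973e+01,  1.27882967e-02,
       -9.68914583e-05,  1.31050609e-05]), 'tcp_pos': array([ 0.26064582, -0.51201563,  0.23050228]), 'orientation': array([-8.07894475e-04,  9.72420089e-01,  2.33234883e-01, -8.32683239e-05]), 'wrist_force': array([-0.58485579, -0.13624794, -0.38224021]), 'ft_torque': array([-0.00171664,  0.0317382 ,  0.00671983]), 'grip_force': 0.0, 'finger_gap': 0.08514772288474681}
```

View pics/top0.png

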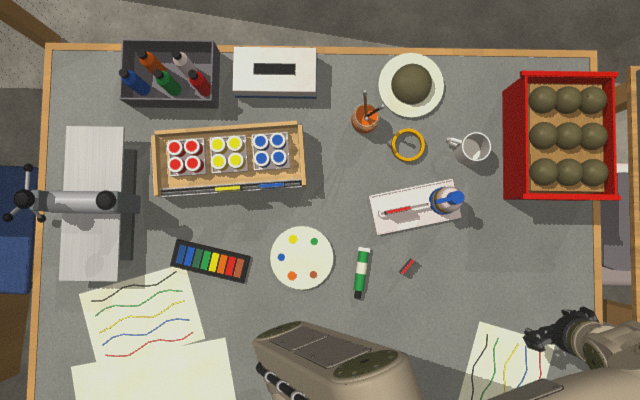

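View pics/side0.png

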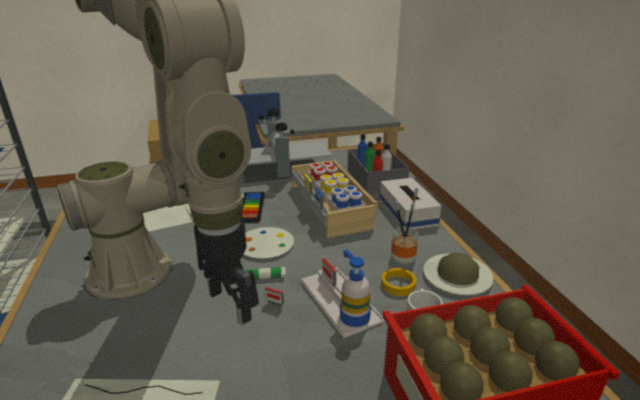

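The top view has world x up and y left. The pump is at about (447,203), the holder in its tray at about (405,211), and the shelf at (230,160) with its red bay on the left. A small look-alike lies at (408,267). Next I'll enlarge these areas.

Run:
```python
from h import *
t=cv2.imread('pics/top0.png');s=cv2.imread('pics/side0.png')
def crop(im,x,y,w,h,k,W,H):
    o=cv2.resize(im[y:y+h,x:x+w],None,fx=k,fy=k,interpolation=cv2.INTER_CUBIC)
    for i in range(0,w,10): cv2.putText(o,str(x+i),(int(i*k),8),0,.3,(0,255,255),1); cv2.line(o,(int(i*k),10),(int(i*k),16),(0,255,255),1)
    for i in range(0,h,10): cv2.putText(o,str(y+i),(0,int(i*k)+3),0,.3,(0,255,255),1)
    return o
a=crop(t,365,175,100,65,8,800,520)
b=crop(t,145,115,165,90,4.8,0,0)
c=crop(s,295,245,100,85,7,0,0)
cv2.imwrite('pics/ca.png',a);cv2.imwrite('pics/cb.png',b);cv2.imwrite('pics/cc.png',c)
```

```text
(no output)
```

View pics/ca.png

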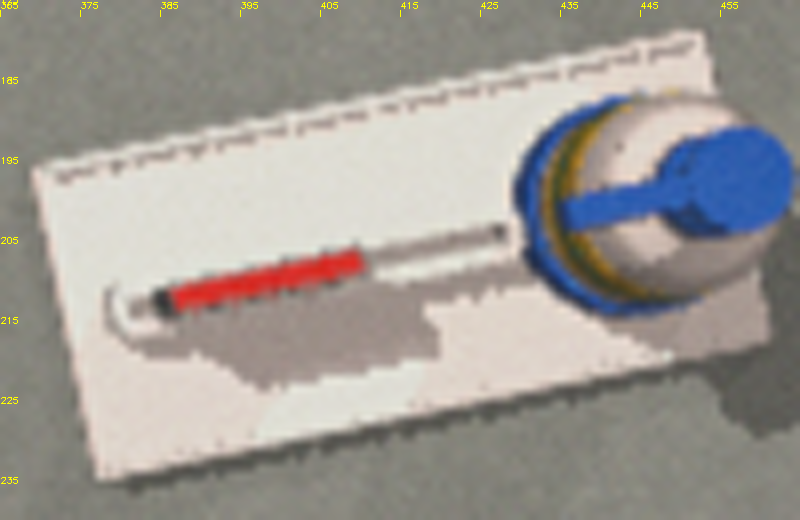

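View pics/cb.png

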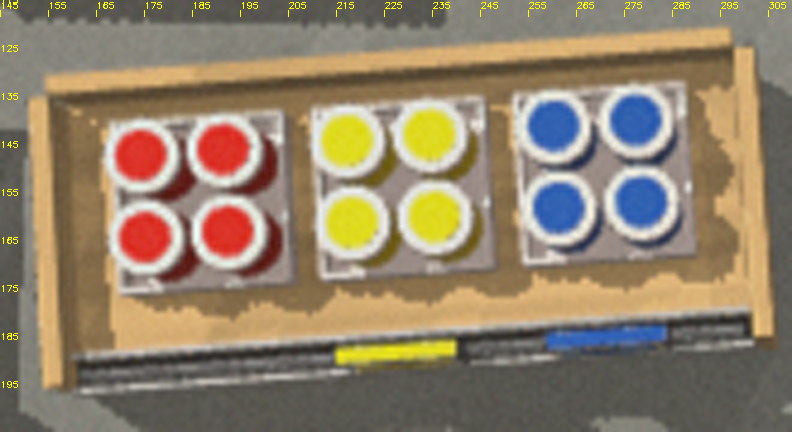

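View pics/cc.png

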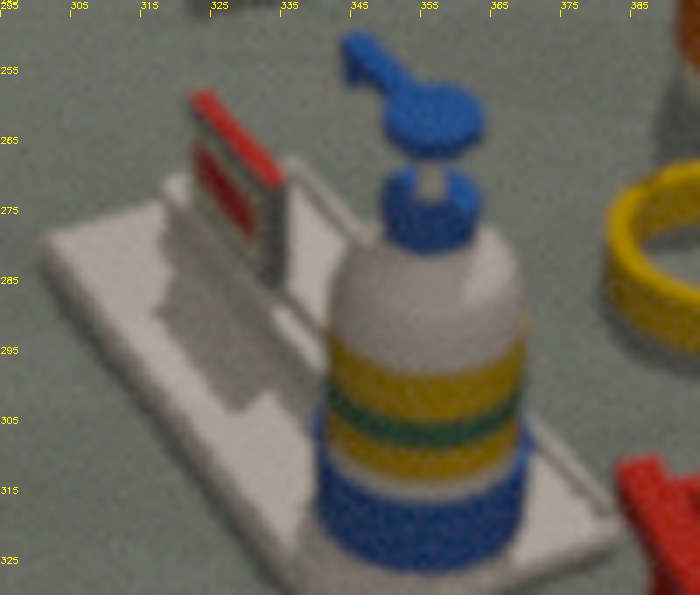

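Run:
```python
from h import *
t=load('top0');s=load('side0')
pt=atz(t,457.25,197.06,.17); print('pump top',pt, 'side', atz(s,356.5,260.5,.17), 'tri',tri([(t,457.25,197.06),(s,356.5,260.5)]))
a=atz(t,386.1,211.9,.076);b=atz(t,409.75,207.25,.076);d=a-b;m=(a+b)/2
print('holder',m,np.linalg.norm(d),'yaw',np.degrees(np.arctan2(-d[0],d[1])))
# side: red top edge ends at crop (200,97),(275,180)
for u,v in((200,97),(275,180)): print('side end',atz(s,295+u/7-.5,245+v/7-.5,.076))
u=pt-m; print('dist pump-holder',np.linalg.norm(u[:2]),np.degrees(np.arctan2(u[0],-u[1])))
tr=[atz(t,365+x/8-.5,175+y/8-.5,.0) for x,y in((35,165),(705,32),(772,345),(97,480))]
print('tray',np.array(tr).round(4),[np.linalg.norm(tr[i]-tr[i-1]).round(4) for i in range(4)])
k=lambda x,y,z:atz(t,145+x/4.8-.5,115+y/4.8-.5,z)
ye=[k(337,355,.12),k(456,348,.12)];bl=[k(547,341.5,.12),k(665,331.5,.12)]
Y=sum(ye)/2;B=sum(bl)/2;print('Y',Y,'B',B,'lens',np.linalg.norm(ye[0]-ye[1]),np.linalg.norm(bl[0]-bl[1]),'dist',np.linalg.norm(Y-B),'yaw',np.degrees(np.arctan2(-(Y-B)[0],(Y-B)[1])))
R=2*Y-B;print('red',R)
l=[k(80,390,.0725),k(750,343,.0725)];print('lip',l,np.linalg.norm(l[0]-l[1]))
v=l[0]-l[1];print('lipyaw',np.degrees(np.arctan2(-v[0],v[1])))
for z in(.058,.0725,.12):print('side px red',z,proj(s,np.r_[R[:2],z]),'Y',proj(s,np.r_[Y[:2],z]))
c=s['image'][150:240,285:385];o=cv2.resize(c,None,fx=7,fy=6.6,interpolation=cv2.INTER_CUBIC)
for i in range(0,100,10): cv2.putText(o,str(285+i),(i*7,8),0,.3,(0,255,255),1); cv2.putText(o,str(150+i),(0,int(i*6.6)),0,.3,(0,255,255),1)
cv2.imwrite('pics/cd.png',o)
```

```text
pump top [ 0.54073379 -0.3373217   0.17      ] side [ 0.54238087 -0.33712505  0.17      ] tri [ 0.54145838 -0.33746002  0.17028828]
holder [ 0.51237424 -0.20902397  0.076     ] 0.06226188636261997 yaw 11.97279763360013
side end [ 0.50697051 -0.17895116  0.076     ]
side end [ 0.51980231 -0.23541847  0.076     ]
dist pump-holder 0.1313947207177953 12.464503113258347
tray [[ 0.5538 -0.1407  0.    ]
 [ 0.6028 -0.3694  0.    ]
 [ 0.4961 -0.392   0.    ]
 [ 0.4468 -0.1627  0.    ]] [np.float64(0.1092), np.float64(0.2339), np.float64(0.109), np.float64(0.2345)]
Y [0.55882456 0.22503766 0.12      ] B [0.56830685 0.11598494 0.12      ] lens 0.06211937102926217 0.06172801360841528 dist 0.10946419834081439 yaw 4.969449772920204
red [0.54934228 0.33409039 0.12      ]
lip [array([0.53912519, 0.40422486, 0.0725    ]), array([0.57001581, 0.04281425, 0.0725    ])] 0.3627283571526529
lipyaw 4.885331629137478
side px red 0.058 [[298.65046434 181.55648415]] Y [[307.98415549 194.42389553]]
side px red 0.0725 [[298.53338921 177.87631845]] Y [[307.90175434 190.58145521]]
side px red 0.12 [[298.14286288 165.60042693]] Y [[307.62659099 177.75033769]]
```

View pics/cd.png

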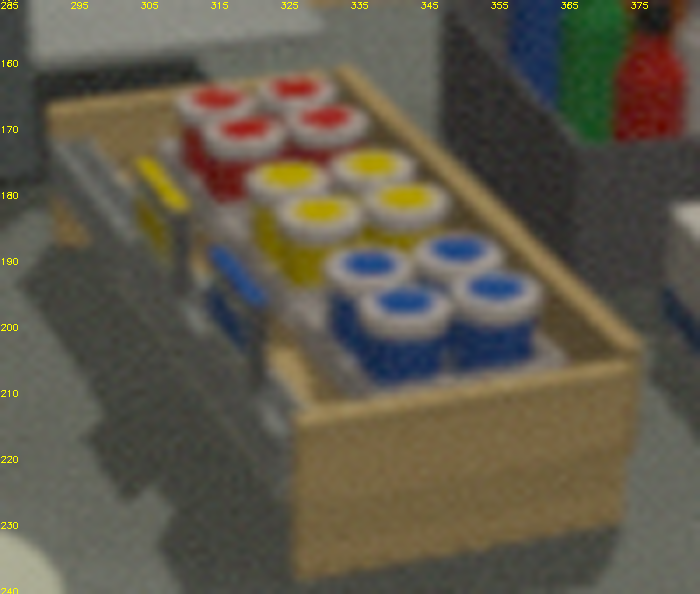

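The side view agrees with the top view: the yellow label's top is at (307.6,177.2) against a predicted (307.6,177.8).
- Pump top: (0.541,-0.337).
- Holder: (0.513,-0.208), yaw 12.1°.
- Red slot: (0.549,0.334), yaw 4.9°.

Moving above the pump now.

Emit:
send_rows(
  increments=[
    {"dx": 2.0, "dy": 1.25, "dz": 0, "roll": 1.3, "claw": -1},
    {"dx": 4.0, "dy": 2.5, "dz": 0, "roll": 2.6, "claw": -1},
    {"dx": 6.0, "dy": 3.75, "dz": 0, "roll": 3.9, "claw": -1},
    {"dx": 8.0, "dy": 5.0, "dz": 0, "roll": 5.2, "claw": -1},
    {"dx": 10.0, "dy": 6.25, "dz": 0, "roll": 6.5, "claw": -1},
  ],
  grip_force=60,
)

```text
clock: 0.72
tcp_pos: [0.5121, -0.3549, 0.2309]
orientation: [-0.0, 0.77, 0.638, -0.0]
wrist_force: [0.6, -0.8, 0.4]
finger_gap: 0.0002
grip_force: 0.0
```

Emit:
send_rows(
  increments=[
    {"dx": 0.6, "dy": 0.4, "dz": -0.4, "roll": 1.2, "claw": -1},
    {"dx": 1.2, "dy": 0.72, "dz": -0.9, "roll": 2.4, "claw": -1},
    {"dx": 1.2, "dy": 0.72, "dz": -1.4, "roll": 2.9, "claw": -1},
    {"dx": 1.2, "dy": 0.72, "dz": -1.9, "roll": 2.9, "claw": -1},
    {"dx": 1.2, "dy": 0.72, "dz": -1.9, "roll": 2.9, "claw": -1},
  ],
)

```text
clock: 1.35
tcp_pos: [0.5399, -0.3378, 0.1822]
orientation: [-0.001, 0.629, 0.778, 0.0]
wrist_force: [-0.3, 0.5, 0.3]
finger_gap: -0.0003
grip_force: 0.0
```

Run:
```python
from h import *
s=snap('side','s1');t=snap('top','t1');w=snap('wrist','w1')
o=cv2.resize(s['image'][210:310,300:400],None,fx=4,fy=4,interpolation=cv2.INTER_CUBIC)
p=cv2.resize(t['image'][150:250,385:485],None,fx=4,fy=4,interpolation=cv2.INTER_CUBIC)
cv2.imwrite('pics/e.png',np.hstack([o,p]))
print(get_state()['tcp_pos'])
```

```text
[ 0.5407668  -0.33864278  0.18434679]
```

View pics/e.png

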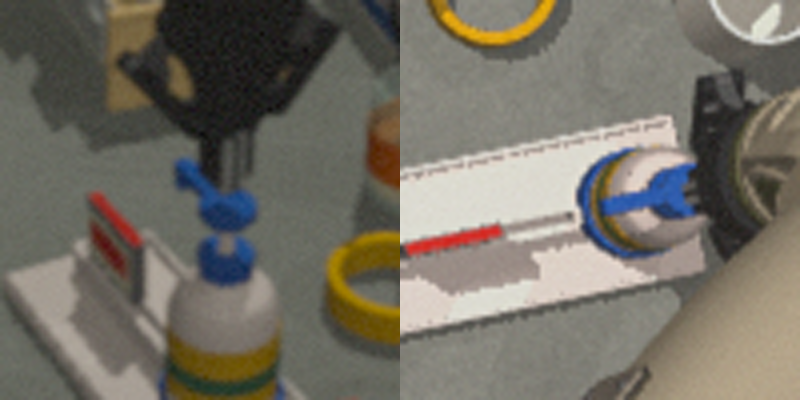

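The shut fingers stand right over the blue head: fingertips at about (230,180) in the left crop, head at (228,205). Pressing now.

Emit:
send_rows(
  increments=[
    {"dz": -0.5, "claw": -1},
    {"dz": -0.85, "claw": -1},
    {"dz": -1.1, "claw": -1},
    {"dz": -1.25, "claw": -1},
    {"dz": -1.25, "claw": -1},
  ],
)

```text
schema error: expected keys dx, dy, dz, roll, claw
```

Emit:
send_rows(
  increments=[
    {"dx": 0, "dy": 0, "roll": 0, "dz": -0.5, "claw": -1},
    {"dx": 0, "dy": 0, "roll": 0, "dz": -0.85, "claw": -1},
    {"dx": 0, "dy": 0, "roll": 0, "dz": -1.1, "claw": -1},
    {"dx": 0, "dy": 0, "roll": 0, "dz": -1.25, "claw": -1},
    {"dx": 0, "dy": 0, "roll": 0, "dz": -1.25, "claw": -1},
  ],
)

```text
clock: 2.12
tcp_pos: [0.5412, -0.3388, 0.154]
orientation: [0.001, 0.628, 0.778, -0.0]
wrist_force: [-0.9, -0.9, 9.3]
finger_gap: -0.0002
grip_force: 4.3
```

Emit:
send_rows(
  increments=[
    {"dx": 0, "dy": 0, "roll": 0, "dz": -0.06, "claw": -1},
    {"dx": 0, "dy": 0, "roll": 0, "dz": -0.06, "claw": -1},
    {"dx": 0, "dy": 0, "roll": 0, "dz": -0.06, "claw": -1},
    {"dx": 0, "dy": 0, "roll": 0, "dz": -0.06, "claw": -1},
    {"dx": 0, "dy": 0, "roll": 0, "dz": -0.06, "claw": -1},
  ],
)

```text
clock: 2.75
tcp_pos: [0.5412, -0.3388, 0.1539]
orientation: [0.002, 0.628, 0.778, -0.0]
wrist_force: [-3.9, 1.0, 15.1]
finger_gap: -0.0
grip_force: 7.5
```

The hard stop is reached (15 N, no further travel). Rising and moving over the holder.

Emit:
send_rows(
  increments=[
    {"dx": 0, "dy": 0, "dz": 0.6, "roll": 0, "claw": -1},
    {"dx": 0, "dy": 0, "dz": 1.6, "roll": 0, "claw": -1},
    {"dx": 0, "dy": 0, "dz": 2.6, "roll": 0, "claw": -1},
    {"dx": -0.5, "dy": 2.4, "dz": 2.6, "roll": 0, "claw": 0.3},
    {"dx": -1.12, "dy": 5.18, "dz": 2.0, "roll": 0, "claw": 0.3},
  ],
)

```text
clock: 3.38
tcp_pos: [0.515, -0.2178, 0.2034]
orientation: [0.0, 0.629, 0.778, 0.0]
wrist_force: [-0.0, 0.2, -0.3]
finger_gap: 0.0357
grip_force: 0.0
```

Emit:
send_rows(
  increments=[
    {"dx": 0, "dy": 0, "dz": -1, "roll": 0, "claw": 0.3},
    {"dx": 0, "dy": 0, "dz": -2, "roll": 0, "claw": 0.3},
    {"dx": 0, "dy": 0, "dz": -3.0, "roll": 0, "claw": 0.3},
    {"dx": 0, "dy": 0, "dz": -3.5, "roll": 0, "claw": 0.3},
    {"dx": 0, "dy": 0, "dz": -3.5, "roll": 0, "claw": 0.3},
  ],
)

```text
clock: 4.0
tcp_pos: [0.5142, -0.218, 0.1147]
orientation: [-0.001, 0.628, 0.778, -0.0]
wrist_force: [-0.9, 0.6, -0.0]
finger_gap: 0.0557
grip_force: 0.0
```

Run:
```python
from h import *
s=snap('side','s2');t=snap('top','t2');w=snap('wrist','w2')
k=lambda i:cv2.resize(i,(400,400),interpolation=cv2.INTER_CUBIC)
cv2.imwrite('pics/f.png',np.hstack([k(s['image'][215:315,295:395]),cv2.resize(w['image'],(400,400))]))
st=get_state();print(st['tcp_pos'],st['orientation'],st['finger_gap'])
```

```text
[ 0.51556932 -0.21893525  0.11660236] [7.02685329e-04 6.28187778e-01 7.78061438e-01 1.40556075e-04] 0.05549821274890456
```

View pics/f.png

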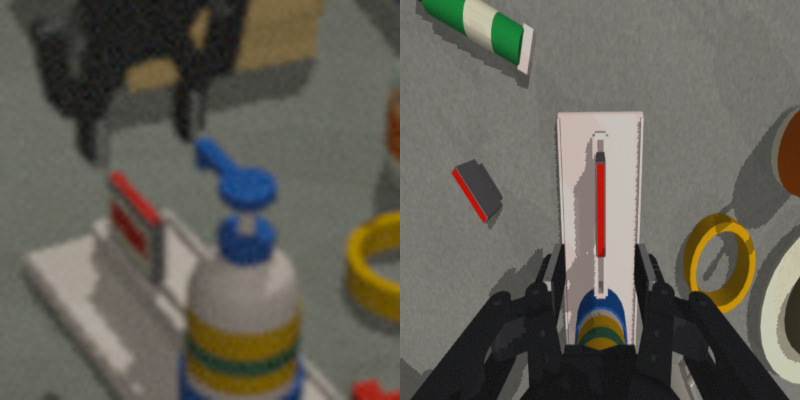

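The head is back up. In the side crop the fingers straddle the holder. In the wrist view the red edge runs from about (600,162) to (600,257) and is aligned with the fingers. I'll measure it from the wrist camera.

Run:
```python
from h import *
w=load('w2');im=w['image'].astype(int)
b,g,r=im[...,0],im[...,1],im[...,2]
m=((r>120)&(g<70)&(b<70)).astype(np.uint8); m[:,:280]=0;m[:,380:]=0;m[300:]=0
n,l,st,ce=cv2.connectedComponentsWithStats(m);i=1+st[1:,4].argmax();p=np.argwhere(l==i)[:,::-1].astype(np.float32)
R=cv2.minAreaRect(p);box=cv2.boxPoints(R);print(R)
P=np.array([atz(w,*q,.076) for q in box]);print(P.round(4));c=P.mean(0);print(c)
e=[P[1]-P[0],P[2]-P[1]];d=max(e,key=np.linalg.norm);print([np.linalg.norm(x) for x in e],np.degrees(np.arctan2(-d[0],d[1])))
```

```text
((320.5, 209.5), (93.0, 11.0), 90.0)
[[ 0.5032 -0.1774  0.076 ]
 [ 0.5097 -0.176   0.076 ]
 [ 0.5231 -0.2363  0.076 ]
 [ 0.516  -0.2378  0.076 ]]
[ 0.51300224 -0.20687187  0.076     ]
[np.float64(0.006629944075521716), np.float64(0.061767241338064896)] -167.44056074604222
```

Emit:
send_rows(
  increments=[
    {"dx": -0.1, "dy": 0.43, "dz": 0, "roll": 0, "claw": 0.3},
    {"dx": -0.1, "dy": 0.43, "dz": -1.0, "roll": 0, "claw": 0.3},
    {"dx": -0.1, "dy": 0.43, "dz": -2.0, "roll": 0, "claw": 0.3},
    {"dx": -0.1, "dy": 0.43, "dz": -2.8, "roll": 0, "claw": 0.3},
    {"dx": -0.1, "dy": 0.43, "dz": -3.0, "roll": 0, "claw": 0.3},
  ],
)

```text
clock: 4.78
tcp_pos: [0.5117, -0.2068, 0.04]
orientation: [-0.001, 0.628, 0.778, -0.0]
wrist_force: [-0.2, -0.4, 0.1]
finger_gap: 0.0557
grip_force: 0.0
```

Emit:
send_rows(
  increments=[
    {"dx": 0, "dy": 0, "dz": 0, "roll": 0, "claw": 0},
    {"dx": 0, "dy": 0, "dz": 0, "roll": 0, "claw": -1},
    {"dx": 0, "dy": 0, "dz": 0, "roll": 0, "claw": -1},
    {"dx": 0, "dy": 0, "dz": 0, "roll": 0, "claw": -1},
    {"dx": 0, "dy": 0, "dz": 0, "roll": 0, "claw": -1},
  ],
)

```text
clock: 5.4
tcp_pos: [0.5132, -0.2081, 0.0417]
orientation: [0.001, 0.628, 0.778, 0.0]
wrist_force: [-0.8, 1.3, 5.9]
finger_gap: 0.0091
grip_force: 59.1
```

Emit:
send_rows(
  increments=[
    {"dx": 0, "dy": 0, "dz": 0.5, "roll": 0, "claw": -1},
    {"dx": 0, "dy": 0, "dz": 1.5, "roll": 0, "claw": -1},
    {"dx": 0, "dy": 0, "dz": 2.7, "roll": 0, "claw": -1},
    {"dx": 0, "dy": 0, "dz": 4, "roll": 0, "claw": -1},
    {"dx": 0, "dy": 0, "dz": 5, "roll": 0, "claw": -1},
  ],
)

```text
clock: 6.02
tcp_pos: [0.5123, -0.2079, 0.1676]
orientation: [0.0, 0.628, 0.778, -0.0]
wrist_force: [0.8, -0.0, -0.2]
finger_gap: 0.0091
grip_force: 59.0
```

Run:
```python
from h import *
s=snap('side','s3')
cv2.imwrite('pics/g.png',cv2.resize(s['image'][110:290,240:440],None,fx=4,fy=3.3,interpolation=cv2.INTER_CUBIC))
st=get_state();print(st['tcp_pos'],st['orientation'],st['wrist_force'],st['ft_torque'],st['finger_gap'])
```

```text
[ 0.5137769  -0.2087209   0.17089855] [2.74517975e-03 6.28160166e-01 7.78079188e-01 2.17409484e-04] [ 0.62668175 -1.13815564  1.87442199] [-0.04319807 -0.04862527 -0.05611922] 0.008990117427435714
```

View pics/g.png

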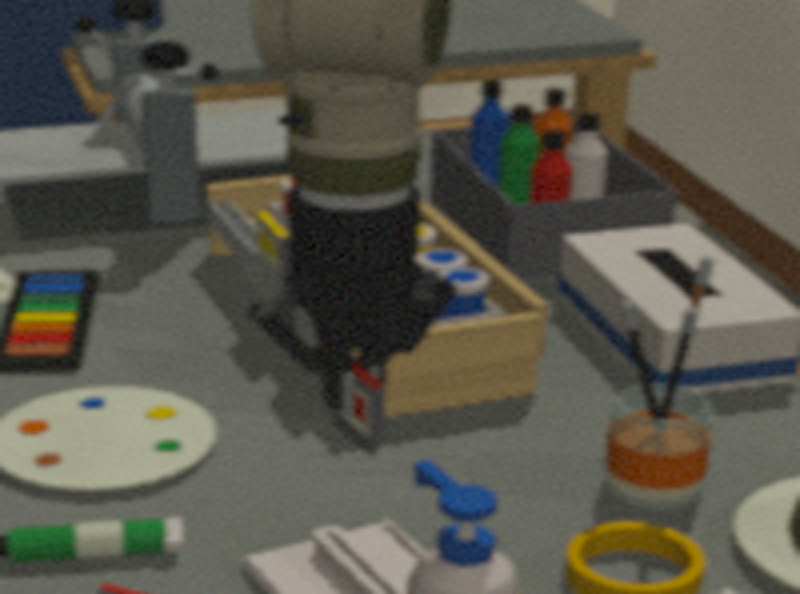

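The holder is gripped upright, label facing the robot, with the trough empty below. Moving across to the shelf.

Emit:
send_rows(
  increments=[
    {"dx": 0, "dy": 1.5, "dz": 0, "roll": -0.2, "claw": -1},
    {"dx": 0.2, "dy": 3.5, "dz": 0, "roll": -0.4, "claw": -1},
    {"dx": 0.4, "dy": 5.5, "dz": 0, "roll": -0.6, "claw": -1},
    {"dx": 0.6, "dy": 7.5, "dz": 0, "roll": -0.8, "claw": -1},
    {"dx": 0.7, "dy": 9.5, "dz": 0, "roll": -0.91, "claw": -1},
  ],
)

```text
clock: 6.7
tcp_pos: [0.5297, 0.0311, 0.1658]
orientation: [0.0, 0.677, 0.736, -0.0]
wrist_force: [0.5, 1.0, -0.2]
finger_gap: 0.0088
grip_force: 59.0
```

Emit:
send_rows(
  increments=[
    {"dx": 0.1, "dy": 2, "dz": 0, "roll": 0, "claw": -1},
    {"dx": 0.2, "dy": 4, "dz": 0, "roll": 0, "claw": -1},
    {"dx": 0.3, "dy": 6, "dz": 0, "roll": 0, "claw": -1},
    {"dx": 0.4, "dy": 8, "dz": 0, "roll": 0, "claw": -1},
    {"dx": 0.5, "dy": 10, "dz": 0, "roll": 0, "claw": -1},
  ],
)

```text
clock: 7.32
tcp_pos: [0.5421, 0.2811, 0.1657]
orientation: [0.0, 0.676, 0.737, -0.0]
wrist_force: [0.5, -0.4, -1.1]
finger_gap: 0.0093
grip_force: 59.0
```

Run:
```python
from h import *
st=get_state();q=st['orientation'];print(st['clock'],st['tcp_pos'],np.degrees(np.arctan2(2*q[2]**2-1,2*q[1]*q[2])),q)
```

```text
7.325 [0.54205425 0.28107984 0.16565243] 4.890312811649028 [ 9.57080093e-05  6.76295513e-01  7.36630319e-01 -3.79309510e-04]
```

Emit:
send_rows(
  increments=[
    {"dx": 0.15, "dy": 1.2, "dz": 0, "roll": 0, "claw": -1},
    {"dx": 0.3, "dy": 2.1, "dz": 0, "roll": 0, "claw": -1},
    {"dx": 0.3, "dy": 2.1, "dz": -0.8, "roll": 0, "claw": -1},
    {"dx": 0.3, "dy": 2.1, "dz": -1.4, "roll": 0, "claw": -1},
    {"dx": 0.3, "dy": 2.1, "dz": -1.4, "roll": 0, "claw": -1},
  ],
)

```text
clock: 7.95
tcp_pos: [0.5487, 0.3313, 0.1289]
orientation: [-0.001, 0.676, 0.736, -0.002]
wrist_force: [1.2, 0.7, -0.2]
finger_gap: 0.0093
grip_force: 59.0
```

Run:
```python
from h import *
s=snap('side','s4');t=snap('top','t4');w=snap('wrist','w4')
k=lambda i:cv2.resize(i,None,fx=4,fy=4,interpolation=cv2.INTER_CUBIC)
top=np.hstack([k(s['image'][140:210,270:370]),k(t['image'][140:210,120:220])])
cv2.imwrite('pics/i.png',np.vstack([top,np.hstack([cv2.resize(w['image'],(512,320)),np.zeros((320,288,3),np.uint8)])]))
st=get_state();print(st['clock'],st['tcp_pos'],st['wrist_force'])
```

```text
8.1 [0.55034182 0.33189095 0.13131464] [ 0.1947209  -0.46671597 -0.69159516]
```

View pics/i.png

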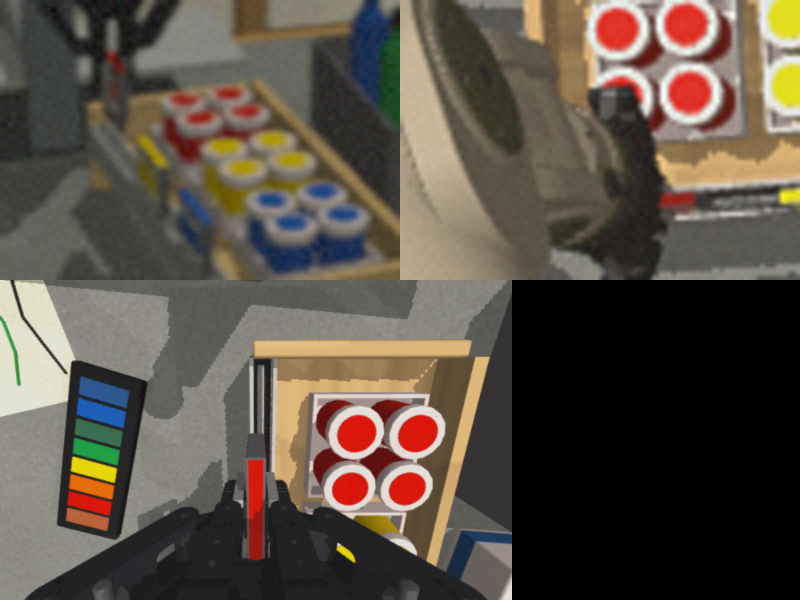

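In the wrist view the held holder (red edge around x=256) lines up with the dark channel at x≈257–270. I'll check the lip position numerically in the wrist image.

Run:
```python
from h import *
w=load('w4');im=w['image'].mean(2)
a=np.radians(4.9);X=np.array([np.cos(a),np.sin(a)]);S=np.array([.5493,.3341])
for r in(115,140,165):
    row=im[r-2:r+3].mean(0)
    print(r,[(c,int(row[c]),round(1000*float((atz(w,c,r,.0725)[:2]-S)@X),1)) for c in range(308,346)])
# held red top: z ~ tcp+.0345
wi=w['image'].astype(int);m=((wi[...,2]>120)&(wi[...,1]<70)&(wi[...,0]<70)).astype(np.uint8);m[:,:300]=0;m[:,340:]=0;m[:200]=0
n,l,st,ce=cv2.connectedComponentsWithStats(m);i=1+st[1:,4].argmax();print(st[i])
for v in(240,300): 
    c=np.where(l[v]==i)[0]; 
    if len(c): print(v,c[0],c[-1],[1000*((atz(w,q,v,.131+.0345)[:2]-S)@X) for q in(c[0],c[-1])])
print([1000*((np.array([.5503,.3319])-S)@X)])
```

```text
115 [(308, 91, -7.4), (309, 91, -6.8), (310, 91, -6.1), (311, 122, -5.5), (312, 181, -4.9), (313, 197, -4.2), (314, 199, -3.6), (315, 194, -3.0), (316, 166, -2.3), (317, 68, -1.7), (318, 30, -1.1), (319, 28, -0.4), (320, 34, 0.2), (321, 55, 0.8), (322, 90, 1.5), (323, 97, 2.1), (324, 100, 2.7), (325, 101, 3.4), (326, 104, 4.0), (327, 123, 4.6), (328, 162, 5.3), (329, 161, 5.9), (330, 82, 6.5), (331, 36, 7.2), (332, 28, 7.8), (333, 30, 8.4), (334, 29, 9.1), (335, 30, 9.7), (336, 30, 10.3), (337, 31, 11.0), (338, 59, 11.6), (339, 92, 12.2), (340, 96, 12.9), (341, 138, 13.5), (342, 192, 14.2), (343, 197, 14.8), (344, 197, 15.4), (345, 188, 16.1)]
140 [(308, 89, -7.6), (309, 89, -6.9), (310, 93, -6.3), (311, 119, -5.6), (312, 174, -5.0), (313, 197, -4.3), (314, 199, -3.7), (315, 198, -3.0), (316, 177, -2.4), (317, 77, -1.7), (318, 29, -1.1), (319, 29, -0.4), (320, 32, 0.2), (321, 58, 0.9), (322, 97, 1.5), (323, 99, 2.2), (324, 100, 2.8), (325, 102, 3.5), (326, 106, 4.1), (327, 129, 4.8), (328, 175, 5.4), (329, 162, 6.1), (330, 73, 6.7), (331, 40, 7.3), (332, 39, 8.0), (333, 36, 8.6), (33
[... 373 characters left out ...]
7, 76, -1.8), (318, 31, -1.1), (319, 32, -0.4), (320, 38, 0.2), (321, 60, 0.9), (322, 96, 1.6), (323, 98, 2.2), (324, 98, 2.9), (325, 98, 3.5), (326, 103, 4.2), (327, 130, 4.9), (328, 176, 5.5), (329, 161, 6.2), (330, 72, 6.9), (331, 39, 7.5), (332, 39, 8.2), (333, 34, 8.8), (334, 31, 9.5), (335, 29, 10.2), (336, 33, 10.8), (337, 51, 11.5), (338, 86, 12.2), (339, 105, 12.8), (340, 135, 13.5), (341, 194, 14.2), (342, 200, 14.8), (343, 200, 15.5), (344, 197, 16.1), (345, 183, 16.8)]
[ 310  225   20  125 2282]
240 310 328 [np.float64(-3.7797769439976627), np.float64(3.1215267102597757)]
300 311 328 [np.float64(-3.604162901421051), np.float64(3.3322849134031487)]
[np.float64(0.8084280652886959)]
```

Emit:
send_rows(
  increments=[
    {"dx": 0.025, "dy": 0.08, "dz": -0.4, "roll": 0, "claw": -1},
    {"dx": 0.025, "dy": 0.08, "dz": -0.8, "roll": 0, "claw": -1},
    {"dx": 0.025, "dy": 0.08, "dz": -1.1, "roll": 0, "claw": -1},
    {"dx": 0.025, "dy": 0.08, "dz": -1.3, "roll": 0, "claw": -1},
    {"dx": 0.025, "dy": 0.08, "dz": -1.3, "roll": 0, "claw": -1},
  ],
)

```text
clock: 8.72
tcp_pos: [0.5504, 0.3341, 0.0976]
orientation: [-0.0, 0.676, 0.737, -0.0]
wrist_force: [-0.0, 0.2, -0.3]
finger_gap: 0.0092
grip_force: 59.0
```

Emit:
send_rows(
  increments=[
    {"dx": 0, "dy": 0, "dz": -0.05, "roll": 0, "claw": -1},
    {"dx": 0, "dy": 0, "dz": -0.1, "roll": 0, "claw": -1},
    {"dx": 0, "dy": 0, "dz": -0.15, "roll": 0, "claw": -1},
    {"dx": 0, "dy": 0, "dz": -0.2, "roll": 0, "claw": -1},
    {"dx": 0, "dy": 0, "dz": -0.2, "roll": 0, "claw": -1},
  ],
)

```text
clock: 9.35
tcp_pos: [0.5504, 0.3342, 0.0931]
orientation: [-0.0, 0.676, 0.737, -0.0]
wrist_force: [-0.5, 0.2, 0.5]
finger_gap: 0.0093
grip_force: 59.1
```

The foot is below the lip top with almost no force, so it has entered the mouth. Pushing on.

Emit:
send_rows(
  increments=[
    {"dx": 0, "dy": 0, "dz": -0.05, "roll": 0, "claw": -1},
    {"dx": 0, "dy": 0, "dz": -0.1, "roll": 0, "claw": -1},
    {"dx": 0, "dy": 0, "dz": -0.14, "roll": 0, "claw": -1},
    {"dx": 0, "dy": 0, "dz": -0.18, "roll": 0, "claw": -1},
    {"dx": 0, "dy": 0, "dz": -0.18, "roll": 0, "claw": -1},
  ],
)

```text
clock: 9.98
tcp_pos: [0.5504, 0.3341, 0.0884]
orientation: [-0.0, 0.676, 0.737, -0.0]
wrist_force: [-0.6, -0.8, -1.0]
finger_gap: 0.0091
grip_force: 59.0
```

Emit:
send_rows(
  increments=[
    {"dx": 0, "dy": 0, "dz": -0.04, "roll": 0, "claw": -1},
    {"dx": 0, "dy": 0, "dz": -0.08, "roll": 0, "claw": -1},
    {"dx": 0, "dy": 0, "dz": -0.11, "roll": 0, "claw": -1},
    {"dx": 0, "dy": 0, "dz": -0.11, "roll": 0, "claw": -1},
    {"dx": 0, "dy": 0, "dz": -0.11, "roll": 0, "claw": -1},
  ],
)

```text
clock: 10.6
tcp_pos: [0.5505, 0.3342, 0.0858]
orientation: [-0.0, 0.676, 0.737, -0.0]
wrist_force: [-1.6, 0.5, -0.6]
finger_gap: 0.0095
grip_force: 59.0
```

Emit:
send_rows(
  increments=[
    {"dx": 0, "dy": 0, "dz": -0.03, "roll": 0, "claw": -1},
    {"dx": 0, "dy": 0, "dz": -0.06, "roll": 0, "claw": -1},
    {"dx": 0, "dy": 0, "dz": -0.08, "roll": 0, "claw": -1},
    {"dx": 0, "dy": 0, "dz": -0.08, "roll": 0, "claw": -1},
    {"dx": 0, "dy": 0, "dz": -0.08, "roll": 0, "claw": -1},
  ],
)

```text
clock: 11.22
tcp_pos: [0.5507, 0.3342, 0.0857]
orientation: [0.0, 0.676, 0.737, 0.001]
wrist_force: [-5.2, -1.6, 9.2]
finger_gap: 0.0092
grip_force: 60.6
```

Run:
```python
from h import *
w=snap('wrist','w5');im=w['image'].astype(int)
st=get_state();z=st['tcp_pos'][2];print(st['tcp_pos'],st['wrist_force'],st['ft_torque'])
a=np.radians(4.9);X=np.array([np.cos(a),np.sin(a)]);S=np.array([.5493,.3341])
g=w['image'].mean(2)
for r in(165,190,215):
    row=g[r-2:r+3].mean(0);print(r,[(c,int(row[c]),round(1000*float((atz(w,c,r,.0725)[:2]-S)@X),1)) for c in range(304,350)])
m=((im[...,2]>120)&(im[...,1]<70)&(im[...,0]<70)).astype(np.uint8);m[:,:300]=0;m[:,340:]=0;m[:200]=0
n,l,s,ce=cv2.connectedComponentsWithStats(m);i=1+s[1:,4].argmax();print(s[i])
# rate of end-of-block top: expected top z
for zz in(z+.0325,z+.0345):print([atz(w,319,s[i][1],zz).round(4)])
```

```text
[0.55062836 0.33423876 0.08567718] [-4.88608881 -0.83375454  8.15336979] [-0.44678211  1.0909897  -0.00180104]
165 [(304, 94, -7.2), (305, 92, -6.7), (306, 91, -6.2), (307, 105, -5.7), (308, 150, -5.2), (309, 196, -4.6), (310, 201, -4.1), (311, 201, -3.6), (312, 201, -3.1), (313, 190, -2.6), (314, 145, -2.1), (315, 64, -1.6), (316, 39, -1.0), (317, 35, -0.5), (318, 32, -0.0), (319, 30, 0.5), (320, 31, 1.0), (321, 31, 1.5), (322, 37, 2.1), (323, 64, 2.6), (324, 102, 3.1), (325, 104, 3.6), (326, 105, 4.1), (327, 105, 4.6), (328, 104, 5.1), (329, 102, 5.7), (330, 112, 6.2), (331, 143, 6.7), (332, 179, 7.2), (333, 166, 7.7), (334, 88, 8.2), (335, 43, 8.7), (336, 33, 9.3), (337, 30, 9.8), (338, 29, 10.3), (339, 30, 10.8), (340, 46, 11.3), (341, 79, 11.8), (342, 100, 12.3), (343, 90, 12.9), (344, 128, 13.4), (345, 195, 13.9), (346, 199, 14.4), (347, 196, 14.9), (348, 193, 15.4), (349, 192, 15.9)]
190 [(304, 96, -7.4), (305, 95, -6.9), (306, 96, -6.3), (307, 100, -5.8), (308, 129, -5.3), (309, 185, -4.8), (310, 184, -4.2), (311, 173, -3.7), (312, 168, -3.2), (313, 160, -2.6), (314, 128, -2.
[... 769 characters left out ...]
, (314, 73, -2.2), (315, 73, -1.6), (316, 73, -1.1), (317, 73, -0.6), (318, 73, -0.0), (319, 74, 0.5), (320, 74, 1.1), (321, 74, 1.6), (322, 73, 2.1), (323, 75, 2.7), (324, 73, 3.2), (325, 74, 3.8), (326, 74, 4.3), (327, 73, 4.8), (328, 74, 5.4), (329, 75, 5.9), (330, 80, 6.5), (331, 113, 7.0), (332, 157, 7.5), (333, 131, 8.1), (334, 55, 8.6), (335, 30, 9.2), (336, 29, 9.7), (337, 29, 10.2), (338, 31, 10.8), (339, 42, 11.3), (340, 73, 11.9), (341, 99, 12.4), (342, 92, 12.9), (343, 131, 13.5), (344, 198, 14.0), (345, 204, 14.6), (346, 204, 15.1), (347, 203, 15.6), (348, 200, 16.2), (349, 182, 16.7)]
[ 310  225   20  125 2283]
[array([0.5471, 0.365 , 0.1182])]
[array([0.5471, 0.3658, 0.1202])]
```

Contact was met at TCP z=0.0857, the height expected for the foot on the floor. The strip gap in the wrist view has opened by about 1.5 mm, so the foot is home in the channel. I'll press a little harder and hold.

Emit:
send_rows(
  increments=[
    {"dx": 0, "dy": 0, "dz": -0.03, "roll": 0, "claw": -1},
    {"dx": 0, "dy": 0, "dz": -0.05, "roll": 0, "claw": -1},
    {"dx": 0, "dy": 0, "dz": -0.05, "roll": 0, "claw": -1},
    {"dx": 0, "dy": 0, "dz": -0.05, "roll": 0, "claw": -1},
    {"dx": 0, "dy": 0, "dz": -0.05, "roll": 0, "claw": -1},
  ],
)

```text
clock: 11.9
tcp_pos: [0.5507, 0.3342, 0.0856]
orientation: [0.0, 0.676, 0.737, 0.001]
wrist_force: [-6.2, -3.4, 15.5]
finger_gap: 0.0092
grip_force: 61.5
```

Emit:
send_rows(
  increments=[
    {"dx": 0, "dy": 0, "dz": 0, "roll": 0, "claw": -1},
    {"dx": 0, "dy": 0, "dz": 0, "roll": 0, "claw": -1},
    {"dx": 0, "dy": 0, "dz": 0, "roll": 0, "claw": -1},
    {"dx": 0, "dy": 0, "dz": 0, "roll": 0, "claw": -1},
    {"dx": 0, "dy": 0, "dz": 0, "roll": 0, "claw": -1},
  ],
)

```text
clock: 12.52
tcp_pos: [0.5507, 0.3343, 0.0856]
orientation: [0.0, 0.676, 0.737, 0.001]
wrist_force: [-7.0, -3.0, 15.2]
finger_gap: 0.0096
grip_force: 61.5
```

```bash
python3 -c "
from h import *
print(get_state()['wrist_force'],hand_in())"
```

```text
the job is handed in; nothing more can be done
[-6.97430473 -2.99035623 15.1653146 ] None
```

I pressed the pump to its stop and it sprang back. I then fitted the red label holder in the red bay and handed the job in at about 12.5 s, still gripping it and pressing down with a steady 15 N at the wrist; the hand-in returned no verdict.

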